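# Fit a sanding sleeve on the bench spindle sander

## Robot

A 6-joint arm with a two-finger parallel gripper is mounted at the origin on the work surface. World frame = base frame: x ahead of the robot, y to its left, z up, the work surface at z = 0. Lengths are in m, angles in degrees, forces in N, time in s.
With the tool pointing down it reaches from about 0.3 to 0.75 m from the base axis. Payload 8.5 kg.
Tool frame: the origin (TCP) lies midway between the tips of the shut fingers; the grasp point (between the pads) lies 19 mm behind it; z points along the fingers, y is the direction in which the jaws open and shut (so a half turn about z gives the same grasp; the last joint's range is limited). The gripper opens to 85 mm and grips with 20 to 120 N. Pads are 22 mm wide; open, the fingers measure 114 mm over their backs; the gripper's body (76 mm by 85 mm) begins 54 mm behind the grasp point. The pads swing forward as they close: fully open they stand 13 mm farther back than shut.
Start: joints at [-83.612, 21.807, 74.336, -0, 83.858, -12.336], TCP at [0.177, -0.521, 0.231] pointing down, gripper open.
Joint ranges: [-178.18, 178.18], [-50.72, 133.34], [12.68, 142.11], [-81.47, 261.47], [9.98, 163.14], [-165.26, 165.26]. Speed limits (degrees/s): [136.94, 136.94, 180, 180, 180, 180].

## Interface

Orientations are given as a 3x3 rotation matrix whose columns are the frame's x, y, z axes.
In Python, from rig import env, viewer, ticket gives the robot as it stands. The module is installed in compiled form; this text tells all that it offers.
- The arm moves only by the shell command python3 -m pendant 'ROWS' [FORCE]. ROWS is JSON, a list of rows, each a list of 3 entries, a list of its own where there are three numbers: the shift along the world's x, y, z in mm, then the turn about the world's z in rad, then the opening, from -1 (shut) to 1 (fully open). A call has 1 to 12 rows; each row shifts and turns the pose as measured when the row begins; what a row does not reach is not made up. A row lasts 1/8 s, in which the tool goes at most 62.5 mm and 10.7 degrees, less where a joint would pass 70% of its speed; a pose out of reach is approached as far as the arm can. A call with a gripper value outside its range is refused whole. The fingers move at their own pace and stop on an object; FORCE is the grip in N (left out, the last holds). Time passes only in rows, so rows that do not move let the fingers close. It gives the time, the measured TCP pose, the force and the opening at its end, in the units of the state.
- env.observe(): the state, without advancing time (a new reading comes with each control period).
- viewer.get_image(name): name is "scene" or "top" or "wrist"; returns (picture, depth): 384x512x3 uint8, red, green, blue; 384x512 float32, m along the optical axis (not along the pixel's ray), 0 where there is no reading.
- viewer.camera_params(name): a dict with "fx", "fy", "cx", "cy" (pixels), "D" ([k1, k2, p1, p2, k3] as OpenCV has them; the pictures are not rectified), "rvec" (rotation vector, rad) and "tvec" (3), from world to camera coordinates, as OpenCV has them; the wrist camera has in their place "T_tool_cam" (4x4, takes a point from camera to tool coordinates, whose origin is the TCP and whose axes are the flange's). Camera axes: x right, y down, z forward; pixel columns grow to the right and rows downward; lengths in m; the calibration is good to about 2 mm. A picture is of the moment at which its call begins: read the wrist's pose just before it. camera_params takes no time and is no camera call.
- ticket.close_job(): hands the job in, once; it reports no verdict.
The state is a dict: "time_s": time; "q": joint angles; "qvel": joint speeds; "joint_efforts": joint torques, N m; "position": TCP position; "tool_rot": TCP orientation; "ft_force": force on the tool from outside, world axes, zero at the start; "wrist_torque": the same for the moment, N m; "grip_width": finger opening in m.
Only numpy, scipy, OpenCV 4.12 (cv2) and the standard library are available. Lean on these libraries where they do the work, as an engineer would, in place of code of your own. Each camera call takes 0.05 s, during which the arm holds its last target. There are 200 camera calls.

## Task

Fit the wide blue sanding sleeve on the bench spindle sander: start it squarely over the top of the rubber drum and let go of it while it still stands well proud, then press it down until it sits fully home on the steel flange. Then tighten the red clamp knob on top clockwise as far as it goes and take your hand away. Leave the other sleeves, tools and pieces of wood where they lie.

Things in the scene. Friction and masses are not known exactly. Their poses are not given: they have to be found in the camera images.
- sleeve: The sanding sleeve to fit: an open tube of blue abrasive, 52 mm outside diameter, 47 mm bore, 90 mm tall, about 80 g, standing upright on the bench. Origin at the centre of its lower end, z along its axis (up).
- sleeve_rim (a point): Centre of the sleeve's top rim, 90 mm above its origin on its axis.
- sander: Spindle sander fixed in the bench: bare metal plate 280 x 280 mm, 12 mm thick, lying on the bench, upright spindle in its middle; grey switch box 45 x 75 x 32 mm on the plate, centred 108 mm to its -x and 90 mm to its +y of the spindle. Origin on the spindle axis at bench level, z up. Up the spindle: steel flange 54 mm across and 8 mm thick, black rubber drum, clamp knob.
- drum_seat (a point): Point on the drum axis at the top of the flange, 20 mm above the bench, where the sleeve's lower end rests when home; its rim is then 90 mm above this point and 6 mm above the drum's top. Four sprung ribs from 6 to 66 mm above this point stand 2 mm proud of the drum and drag on the sleeve's bore: it goes down past them with about 5 to 11 N and stays where left, not sinking under its own weight.
- drum_top (a point): Point on the drum axis at the top of the drum, 84 mm above drum_seat (104 mm above the bench). The drum is 44.5 mm across; its top 6 mm taper to 37 mm.
- knob_grip (a point): Point to hold on the clamp knob: on the drum axis, 32 mm above drum_top; turns with the knob. The hand part is a red bar 34 mm long (along this point's x), 12 mm thick (along its y), 22 mm high, from 18 to 40 mm above the drum's top, on a black hub 24 mm across. The whole knob passes through the sleeve.
- clamp_knob (a joint): Angle of the clamp knob, rad: grows clockwise seen from above; starts loose between 0 and 0.2, tight against its stop at 1.5, where the drum has swelled against the sleeve's bore. It turns with about 0.1 N m and stays where it is left.
- sleeve_mid: Bystander: brown sanding sleeve, 38 mm outside diameter, 33 mm bore, 90 mm tall, standing; too narrow for the drum. Origin at the centre of its lower end.
- sleeve_thin: Bystander: brown sanding sleeve, 26 mm outside diameter, 21 mm bore, 90 mm tall, standing. Origin at the centre of its lower end.
- block: Bystander: pale wood block 90 x 35 x 30 mm, origin at the centre of its underside.
- offcut: Bystander: dark walnut offcut 80 x 35 x 20 mm lying on the sander's plate near a corner, origin at the centre of its underside.
- stone: Bystander: grey sharpening stone 150 x 50 x 25 mm, origin at the centre of its underside.
- gouge: Bystander: carving gouge lying on the bench, pale wooden handle 120 mm long and 24 mm thick (towards -x of its origin), steel blade 90 mm (towards +x). Origin at the ferrule, on the bench.
- knife: Bystander: carving knife with red handle 100 mm long and 20 mm thick (towards -x of its origin), steel blade 90 mm (towards +x). Origin at the ferrule, on the bench.
Not all that is in view belongs to the job. What is meant by the sleeve is not pink, turquoise or white, and is the larger of those in its own colour.

How it is judged (in metres and radians):
On the way, in this order (a step that is already met when the one before it is completed fails the run):
1. the sleeve is started on the drum, upright on its axis, with its lower end 10 to 80 mm above the flange, and let go there (horizontal distance between sleeve and drum_seat below 0.003 m and angle between sleeve's own z axis and vertical below 0.08 rad and z of sleeve in the frame of drum_seat between 0.01 and 0.08 m and contact force between the fingers and sleeve below 0.2 N and linear speed of sleeve below 0.02 m/s), for 0.2 s.
2. the sleeve is pressed home on the flange, with the knob still loose (horizontal distance between sleeve and drum_seat below 0.003 m and angle between sleeve's own z axis and vertical below 0.04 rad and z of sleeve in the frame of drum_seat below 0.003 m and value of joint clamp_knob below 0.6 rad), for 0.1 s.
3. the clamp knob is turned clockwise to its stop (value of joint clamp_knob above 1.35 rad), for 0.2 s.
At the end, for the whole second after the job is handed in: The wide blue sleeve is upright on the drum (within 3 mm of its axis, tilted less than 0.04 rad), its lower end within 3 mm of the flange, at rest, and the clamp knob stands at 1.35 rad or more (stop at 1.5) (horizontal distance between sleeve and drum_seat below 0.003 m and angle between sleeve's own z axis and vertical below 0.04 rad and z of sleeve in the frame of drum_seat below 0.003 m and value of joint clamp_knob above 1.35 rad and linear speed of sleeve below 0.01 m/s); the robot touches nothing.
It fails at once if another sleeve is moved more than 25 mm or tipped (distance of any of sleeve_mid, sleeve_thin from where it was at the start of the episode above 0.025 m or angle between any of sleeve_mid, sleeve_thin's own z axis and vertical above 0.3 rad).
It fails at once if a tool or a piece of wood is moved more than 25 mm (distance of any of block, offcut, stone, gouge, knife from where it was at the start of the episode above 0.025 m).
It also fails if it takes over 64 s, if anything falls off the work surface, if the arm or the gripper's body presses on something with over 40 N, if the wrist force passes 120 N, or if a joint passes its speed limit or range.

## Working session

There is one attempt and no reset: what is moved stays moved. The work goes in short steps, Python scripts to look and compute and a shell command to move; the robot and the scene stay as the last step left them, time stands still between calls to the robot, and variables do not carry over. Pictures are saved under pics/ and viewed, about 8 in all and at most 12, crops included, and the job is handed in when it is done.

```bash
mkdir -p pics; cat > h.py <<'E'
import numpy as np, cv2
from rig import env, viewer, ticket
def cam(name, st=None):
    p=viewer.camera_params(name); K=np.array([[p['fx'],0,p['cx']],[0,p['fy'],p['cy']],[0,0,1.]]); D=np.array(p['D'],float)
    if 'rvec' in p:
        R=cv2.Rodrigues(np.array(p['rvec'],float))[0]; t=np.array(p['tvec'],float).ravel()
        Rw=R.T; C=-R.T@t
    else:
        T=np.array(p['T_tool_cam']); Rt=np.array(st['tool_rot']).reshape(3,3)
        Rw=Rt@T[:3,:3]; C=Rt@T[:3,3]+np.array(st['position'])
    return K,D,Rw,C
def ray(c,uv):
    K,D,Rw,C=c; n=cv2.undistortPoints(np.array(uv,float).reshape(-1,1,2),K,D).reshape(-1,2)
    return np.c_[n,np.ones(len(n))]@Rw.T
def onz(c,uv,z):
    d=ray(c,uv); return c[3]+d*((z-c[3][2])/d[:,2])[:,None]
def cloud(c,depth):
    v,u=np.nonzero(depth>0); d=ray(c,np.c_[u,v]); P=np.zeros(depth.shape+(3,)); P[v,u]=c[3]+d*depth[v,u][:,None]; return P
def proj(c,P):
    K,D,Rw,C=c; R=Rw.T; return cv2.projectPoints(np.array(P,float).reshape(-1,1,3),cv2.Rodrigues(R)[0],-R@C,K,D)[0].reshape(-1,2)
def shot(name):
    st=env.observe(); im,d=viewer.get_image(name); return im,d,cam(name,st),st
E
python3 - <<'E'
from h import *
ims=[]
for n in('scene','top'):
    im,d,c,st=shot(n); np.savez('/tmp/%s.npz'%n,im=im,d=d); ims.append(im); print(n,c[3],(d>0).mean())
cv2.imwrite('pics/top.png',cv2.cvtColor(cv2.resize(ims[1],(800,600)),cv2.COLOR_RGB2BGR))
cv2.imwrite('pics/scene.png',cv2.cvtColor(cv2.resize(ims[0],(800,600)),cv2.COLOR_RGB2BGR))
print(st)
E
```

```text
scene [1.09780986 0.11261373 0.95821121] 0.99609375
top [0.46798026 0.05896495 0.98282943] 0.9960479736328125
{'time_s': 0.05, 'q': array([-8.36110138e+01,  2.18398794e+01,  7.43833453e+01, -8.13995907e-04,
        8.38571501e+01, -1.23355690e+01]), 'qvel': array([-0.11430397, -0.03295178, -0.03860872, -0.05439967, -0.04850934,
        0.03936207]), 'joint_efforts': array([ 4.05084502e-03, -4.49698985e+01, -2.31961602e+01, -1.67454587e-04,
        3.51249153e-03, -4.81612233e-06]), 'position': array([ 0.17652451, -0.52060486,  0.23073047]), 'tool_rot': array([[ 9.47072319e-01,  3.21020239e-01, -1.70138787e-04],
       [ 3.21020157e-01, -9.47071338e-01,  1.39252065e-03],
       [ 2.85893743e-04, -1.37343574e-03, -9.99999016e-01]]), 'ft_force': array([ 0.34922942, -0.43842883, -0.68102448]), 'wrist_torque': array([-0.00153661, -0.02655602,  0.05339251]), 'grip_width': 0.08532161231897852}
```

View pics/top.png

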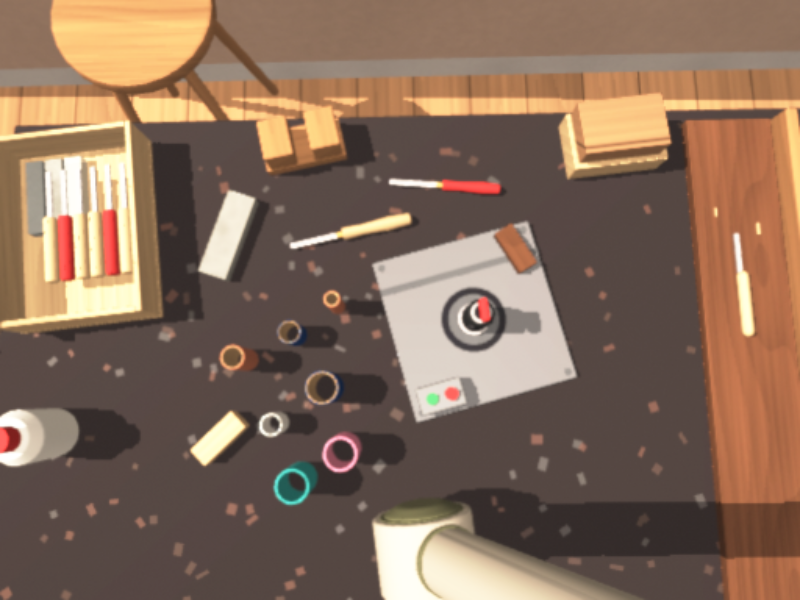

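View pics/scene.png

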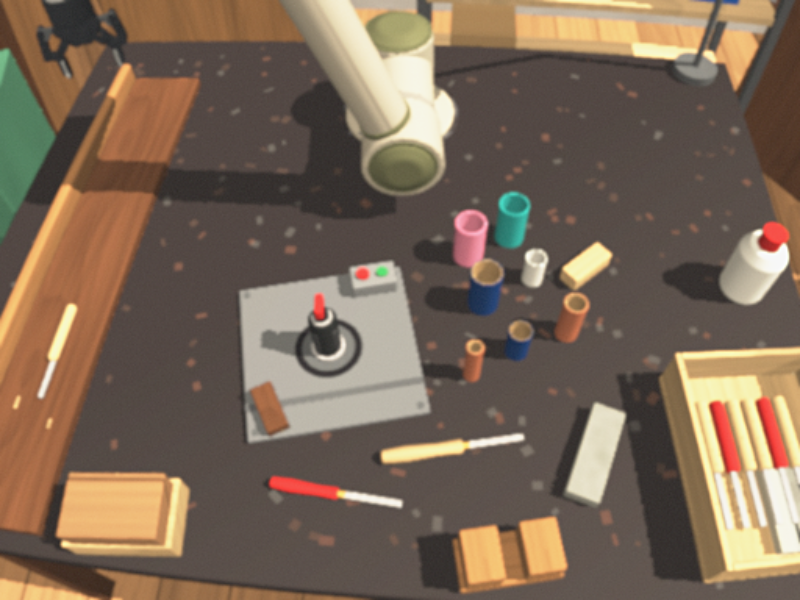

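Pictures 1–2. The candidates in the top view (800x600 px) are:
- wide blue sleeve at (323,388)
- short, narrow blue sleeve at (291,333)
- pink sleeve at (341,452)
- turquoise sleeve at (295,483)
- white sleeve at (273,424)
- brown sleeves at (236,358) and (333,300)

I choose the blue one at (323,388). The spindle with its red knob is at about (478,315). Next I measure both and check the choice in a close crop.

```bash
cat > m1.py <<'E'
from h import *
from scipy.optimize import least_squares
def circ(xy,r=None):
    f=lambda p: np.hypot(xy[:,0]-p[0],xy[:,1]-p[1])-(p[2] if r is None else r)
    x0=list(xy.mean(0))+([0.024] if r is None else [])
    s=least_squares(f,x0,loss='soft_l1',f_scale=0.001); return s.x, np.abs(s.fun).mean()
if __name__=='__main__':
    crops=[]
    for n,(u,v),w in(('top',(207,248),60),('scene',(311,184),60)):
        z=np.load('/tmp/%s.npz'%n); im,d=z['im'],z['d']; c=cam(n); P=cloud(c,d)
        crops.append(cv2.resize(im[v-w//2:v+w//2,u-w//2:u+w//2],(390,390),interpolation=cv2.INTER_CUBIC))
        if n=='top': c0=onz(c,[(u,v)],0.09)[0]
        m=(np.hypot(P[...,0]-c0[0],P[...,1]-c0[1])<0.045)&(P[...,2]>0.08)&(P[...,2]<0.1)
        print(n,'sleeve approx',c0,'n',m.sum(),'zmed',np.median(P[m][:,2]),circ(P[m][:,:2]))
        hsv=cv2.cvtColor(im,cv2.COLOR_RGB2HSV)
        red=((hsv[...,0]<8)|(hsv[...,0]>172))&(hsv[...,1]>150)&(hsv[...,2]>90)&(P[...,2]>0.12)&(P[...,2]<0.16)
        k=P[red]; top=k[k[:,2]>0.139]; print('knob n',len(k),len(top),'zmax',k[:,2].max() if len(k) else None)
        if len(top):
            rc=cv2.minAreaRect((top[:,:2]*1000).astype(np.float32)); print(rc)
            uv=np.argwhere(red)[:,::-1]; print('px',uv.mean(0),uv.min(0),uv.max(0))
        # other sleeves etc heights
        for nm,pz in (('plate',0.012),):
            m=(np.abs(P[...,2]-pz)<.006)&(im.min(2)>110)&(hsv[...,1]<40); q=P[m][:,:2]
            lab=cv2.connectedComponentsWithStats(m.astype(np.uint8)); i=1+np.argmax(lab[2][1:,4]); q=P[lab[1]==i][:,:2]
            rc=cv2.minAreaRect((q*1000).astype(np.float32)); print(nm,rc)
    cv2.imwrite('pics/crop.png',cv2.cvtColor(np.hstack(crops),cv2.COLOR_RGB2BGR))
    c=cam('top'); s=512/800
    for nm,(u,v),z in (('blue small',(291,333),.07),('pink',(341,452),.09),('turq',(295,483),.09),('white',(273,424),.06),('mid',(234,357),.09),('thin',(332,299),.09),('switch',(440,396),.044)):
        print(nm,onz(c,[(u*s,v*s)],z)[0].round(3))
E
python3 m1.py
```

```text
top sleeve approx [0.46606511 0.17607986 0.09      ] n 108 zmed 0.08957118416954474 (array([0.46599371, 0.18011842, 0.02392827]), np.float64(0.0009448676329131498))
knob n 246 190 zmax 0.15468462280454465
((488.82672119140625, 281.1396789550781), (33.57450485229492, 729.699462890625), 13.898693084716797)
px [105.26422764 253.45121951] [  0 191] [312 288]
plate ((575.5074462890625, -66.80398559570312), (279.8052978515625, 280.29901123046875), 14.268516540527344)
scene sleeve approx [0.46606511 0.17607986 0.09      ] n 157 zmed 0.08867611965780486 (array([0.46714984, 0.17876758, 0.02375941]), np.float64(0.0011328559694347062))
knob n 316 250 zmax 0.15580817040059247
((488.9733581542969, 291.9464111328125), (40.246185302734375, 755.9104614257812), 14.219252586364746)
px [418.17405063 163.2721519 ] [201 143] [504 204]
plate ((575.0077514648438, -68.24838256835938), (282.3399353027344, 280.755615234375), 14.21142864227295)
blue small [0.553 0.23  0.07 ]
pink [0.369 0.15  0.09 ]
turq [0.324 0.22  0.09 ]
white [0.411 0.26  0.06 ]
mid [0.516 0.315 0.09 ]
thin [0.603 0.162 0.09 ]
switch [ 0.449 -0.006  0.044]
```

View pics/crop.png

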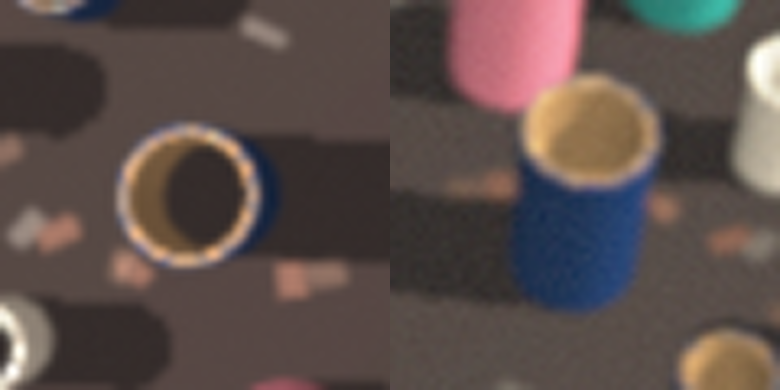

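Picture 3 shows the chosen sleeve: deep blue, wide, about 48–52 mm across, rim at z ≈ 0.09, centre near (0.4665, 0.179). The plate centre comes out at (0.575, -0.0675) in both views. I now move over the sleeve, where the jaw direction already suits the grasp.

```bash
python3 -m pendant '[[[24,57,0],0,1],[[24,57,0],0,1],[[24,57,0],0,1],[[24,57,0],0,1],[[24,57,0],0,1],[[24,57,0],0,1],[[24,57,0],0,1],[[24,57,0],0,1],[[24,57,0],0,1],[[24,57,0],0,1],[[24,57,0],0,1],[[24,57,0],0,1]]'
python3 - <<'E'
from h import *
s=env.observe(); print(s['position'],s['q'].round(1),s['tool_rot'].round(3).tolist(),s['time_s'], s['ft_force'])
E
```

```text
time_s: 1.6
position: [0.4622, 0.1722, 0.2282]
tool_rot: [[0.95, 0.314, 0.001], [0.314, -0.95, 0.004], [0.002, -0.003, -1.0]]
ft_force: [0.9, -2.0, 0.4]
grip_width: 0.0856
[0.46223355 0.17220742 0.22816076] [ 6.5 16.2 83.4  0.2 80.3 78.2] [[0.95, 0.314, 0.001], [0.314, -0.95, 0.004], [0.002, -0.003, -1.0]] 1.6 [ 0.94715991 -1.97811216  0.40984895]
```

```bash
python3 -m pendant '[[[4,7,0],0,1],[[0,0,0],0,1],[[0,0,0],0,1]]'
cat > m2.py <<'E'
from h import *
from m1 import circ
import sys
def rim(tx,ty,zr,rad=0.045):
    im,d,c,st=shot('wrist'); P=cloud(c,d)
    m=(np.hypot(P[...,0]-tx,P[...,1]-ty)<rad)&(abs(P[...,2]-zr)<0.006)
    print('rim n',m.sum(),P[m][:,2].mean() if m.sum() else '',circ(P[m][:,:2]) if m.sum()>10 else '')
    return im,d,c,st,P
if __name__=='__main__':
    im,d,c,st,P=rim(.4665,.179,.09)
    print(st['position'])
    cv2.imwrite('pics/w1.png',cv2.cvtColor(im,cv2.COLOR_RGB2BGR))
    z=np.load('/tmp/top.npz'); z2=np.load('/tmp/scene.npz')
    for n,z in(('top',z),('scene',z2)):
        P=cloud(cam(n),z['d']); im=z['im']; r=(im[...,0].astype(int)>1.8*im[...,1])&(im[...,0]>90)&(np.hypot(P[...,0]-.575,P[...,1]+.068)<.04)&(P[...,2]>.12)
        k=P[r]; print(n,len(k),np.percentile(k[:,2],[5,50,95])); t=k[k[:,2]>.138]; print(cv2.minAreaRect((t[:,:2]*1000).astype(np.float32)))
E
python3 m2.py
```

```text
time_s: 1.98
position: [0.4659, 0.1811, 0.2269]
tool_rot: [[0.948, 0.318, -0.002], [0.318, -0.948, 0.003], [-0.001, -0.003, -1.0]]
ft_force: [0.4, -0.5, 1.0]
grip_width: 0.0854
rim n 653 0.08881312509210465 (array([0.46649464, 0.1791299 , 0.02386515]), np.float64(0.0009254432106074175))
[0.46589855 0.18106574 0.22689796]
top 88 [0.13342835 0.14283525 0.14534214]
((575.2792358398438, -66.62094116210938), (33.910282135009766, 11.972312927246094), 8.25333023071289)
scene 95 [0.12522054 0.14294066 0.14644767]
((576.3287353515625, -68.15060424804688), (34.18406295776367, 11.990835189819336), 7.7520904541015625)
```

View pics/w1.png

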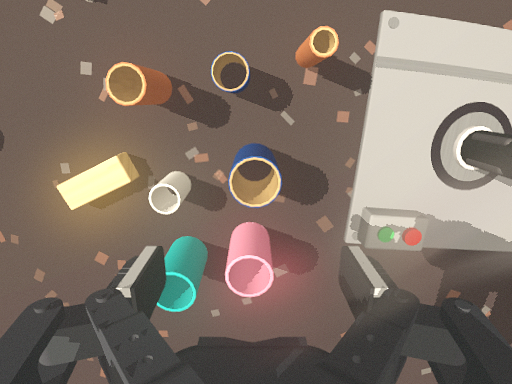

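Picture 4, wrist view: the blue sleeve's rim is centred near (255,182). Fitted centre is (0.4665, 0.1791), rim z 0.089, which agrees with the fixed cameras. The knob bar's centre is about (0.5757, -0.0674), 34x12 mm, with its long axis at about +8°. Next I descend and grip near the rim.

```bash
python3 -m pendant '[[[1,-2,-35],0,1],[[0,0,-40],0,1],[[0,0,-40],0,1],[[0,0,-35],0,1],[[0,0,-15],0,1],[[0,0,0],0,1],[[0,0,0],0,1]]' 40
```

```text
time_s: 2.9
position: [0.4671, 0.1712, 0.0608]
tool_rot: [[0.952, 0.306, 0.004], [0.306, -0.952, 0.003], [0.005, -0.002, -1.0]]
ft_force: [-0.2, -0.0, -0.3]
grip_width: 0.0856
```

```bash
python3 -m pendant '[[[0,8,0],0.03,1],[[0,0,0],0,1]]' 40
```

```text
time_s: 3.15
position: [0.4679, 0.1796, 0.0624]
tool_rot: [[0.942, 0.336, 0.007], [0.336, -0.942, 0.004], [0.008, -0.001, -1.0]]
ft_force: [0.1, 0.4, 0.2]
grip_width: 0.0855
```

```bash
python3 -m pendant '[[[-1,0,-1],0,1],[[0,0,0],0,-1],[[0,0,0],0,-1],[[0,0,0],0,-1],[[0,0,0],0,-1],[[0,0,0],0,-1]]' 40; python3 -m pendant '[[[0,0,20],0,-1],[[0,0,40],0,-1],[[0,0,50],0,-1],[[0,0,30],0,-1],[[0,0,0],0,-1]]'
```

```text
time_s: 3.9
position: [0.4669, 0.1798, 0.0621]
tool_rot: [[0.942, 0.336, 0.008], [0.336, -0.942, 0.004], [0.009, -0.001, -1.0]]
ft_force: [-0.4, -0.3, 2.6]
grip_width: 0.0502
time_s: 4.53
position: [0.4656, 0.1793, 0.2044]
tool_rot: [[0.942, 0.336, 0.004], [0.336, -0.942, 0.003], [0.005, -0.001, -1.0]]
ft_force: [0.3, -0.0, -1.5]
grip_width: 0.0506
```

```bash
python3 -m pendant '[[[0,0,36],0,-1],[[18,-41,0],0,-1],[[18,-41,0],0,-1],[[18,-41,0],0,-1],[[18,-41,0],0,-1],[[18,-41,0],0,-1],[[18,-41,0],0,-1],[[0,0,0],0,-1],[[0,0,0],0,-1]]'
python3 - <<'E'
from h import *
from m1 import circ
st=env.observe(); p=st['position']; print(p)
ims=[]
for n in('top','scene'):
    im,d,c,_=shot(n); P=cloud(c,d); np.savez('/tmp/%s2.npz'%n,im=im,d=d)
    u,v=proj(c,[p])[0].astype(int); ims.append(cv2.resize(im[max(0,v-60):v+60,max(0,u-60):u+60],(390,390)))
im,d,c,st=shot('wrist'); P=cloud(c,d)
zr=p[2]+.028
m=(np.hypot(P[...,0]-p[0],P[...,1]-p[1])<.04)&(abs(P[...,2]-zr)<.012); print('wrist rim',m.sum(), circ(P[m][:,:2]) if m.sum()>10 else '')
cv2.imwrite('pics/a.png',cv2.cvtColor(np.hstack(ims),cv2.COLOR_RGB2BGR)); cv2.imwrite('pics/w2.png',cv2.cvtColor(im,cv2.COLOR_RGB2BGR))
E
```

```text
time_s: 5.65
position: [0.5722, -0.0742, 0.2261]
tool_rot: [[0.941, 0.337, -0.018], [0.337, -0.941, 0.007], [-0.015, -0.013, -1.0]]
ft_force: [0.7, 0.1, -0.4]
grip_width: 0.0499
[ 0.57222067 -0.07418232  0.22609741]
wrist rim 7090 (array([ 0.57336359, -0.07430126,  0.02451751]), np.float64(0.0023450113172534003))
```

View pics/w2.png

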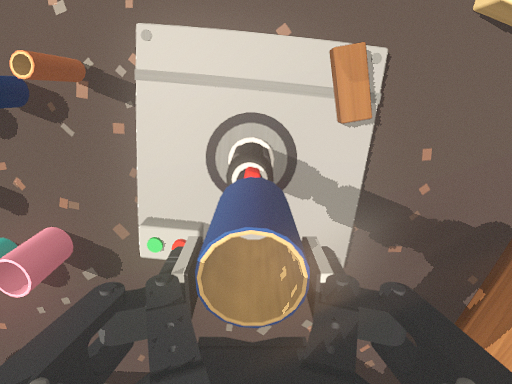

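Picture 5, wrist view: the sleeve is held upright with its rim at about (252,278), and the drum with its red knob is behind at (250,165). I settle, then fit the sleeve and drum axes in the same wrist view.

```bash
python3 -m pendant '[[[3,7,0],0,-1],[[0,0,0],0,-1],[[0,0,0],0,-1]]'
cat > m3.py <<'E'
from h import *
from scipy.optimize import least_squares
def cyl(Q,r,tilt=True):
    z0=Q[:,2].mean()
    def f(p):
        a=np.array([p[2],p[3],1.]) if tilt else np.array([0,0,1.]); a=a/np.linalg.norm(a)
        w=Q-np.array([p[0],p[1],z0]); return np.linalg.norm(np.cross(w,a),axis=1)-r
    x0=np.r_[Q[:,:2].mean(0)+[-r if False else 0,0],0,0][:4 if tilt else 2]
    s=least_squares(f,x0,loss='soft_l1',f_scale=.001); return s.x,z0,np.median(np.abs(s.fun))
def meas():
    im,d,c,st=shot('wrist'); P=cloud(c,d); p=st['position']
    print('tcp',p.round(4),'toolz',st['tool_rot'][:,2].round(4))
    I=im.astype(int); blue=(I[...,2]>1.4*I[...,0])&(I[...,2]>40)&(np.hypot(P[...,0]-p[0],P[...,1]-p[1])<.05)&(P[...,2]>p[2]-.055)&(P[...,2]<p[2]+.02)
    Q=P[blue]; x,z0,e=cyl(Q,.026); print('sleeve n',len(Q),'xy',x.round(4),'z0',z0.round(3),'res',e.round(4))
    b=p[2]-.062; print('  sleeve bottom xy',(x[:2]+x[2:]*(b-z0)).round(4))
    blk=(I.max(2)<75)&(np.hypot(P[...,0]-.5755,P[...,1]+.0675)<.03)&(P[...,2]>.03)&(P[...,2]<.095)
    Q=P[blk]; print('drum n',len(Q)); 
    if len(Q)>50: x,z0,e=cyl(Q,.02225,False); print('  xy',x.round(4),z0.round(3),e.round(4))
    # white flange annulus at z=.02
    return im,P
if __name__=='__main__': meas()
E
python3 m3.py
```

```text
time_s: 6.18
position: [0.5753, -0.0643, 0.2276]
tool_rot: [[0.94, 0.34, -0.016], [0.341, -0.94, 0.006], [-0.013, -0.011, -1.0]]
ft_force: [-0.3, 0.8, -1.2]
grip_width: 0.0498
tcp [ 0.5753 -0.0643  0.2276] toolz [-0.0162  0.006  -0.9999]
sleeve n 2567 xy [ 0.5737 -0.0654  0.0238 -0.0032] z0 0.216 res 0.0001
  sleeve bottom xy [ 0.5725 -0.0653]
drum n 2
```

View pics/a.png

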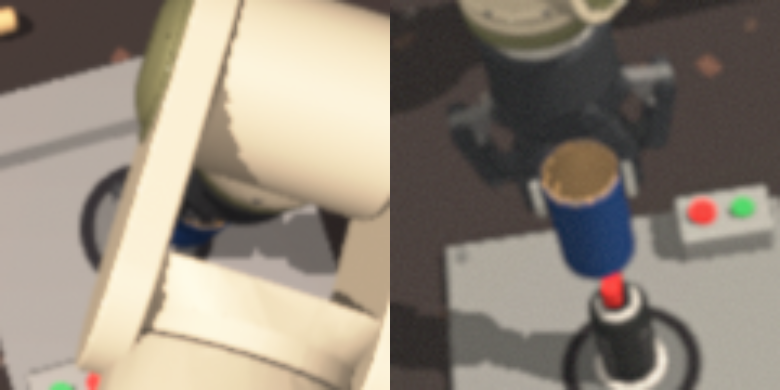

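Picture 6: in the scene crop the sleeve hangs over the knob, offset slightly towards the robot. The arm hides the drum in the top view. I fit the sleeve and drum in the scene view and again in the wrist view.

```bash
cat > m4.py <<'E'
from m3 import *
def both(n,off=.062):
    im,d,c,st=shot(n); P=cloud(c,d); p=st['position']; I=im.astype(int); b=p[2]-off
    blue=(I[...,2]>1.4*I[...,0])&(I[...,2]>40)&(np.hypot(P[...,0]-p[0],P[...,1]-p[1])<.05)&(P[...,2]>b+.005)&(P[...,2]<b+.085)
    Q=P[blue]; x,z0,e=cyl(Q,.026); s=x[:2]+x[2:]*(b-z0)
    print(n,'tcp',p.round(4),'sleeve n',len(Q),'z',Q[:,2].min().round(3),Q[:,2].max().round(3),'bottom',s.round(4),'tilt',x[2:].round(4),'res',e.round(4))
    m=(np.hypot(P[...,0]-.5755,P[...,1]+.0675)<.03)&(P[...,2]>.03)&(P[...,2]<min(.095,b-.005))&(abs(I.max(2)-I.min(2))<40)
    Q=P[m]; print('  drum n',len(Q))
    if len(Q)>30: x,z0,e=cyl(Q,.02225,False); print('  drum',x.round(4),z0.round(3),'res',e.round(4),'need',((x-s)*1000).round(1))
    return im,P
if __name__=='__main__':
    both('scene'); both('wrist'); s=env.observe(); print(s['tool_rot'].round(4)[:,2],s['q'].round(2))
E
python3 m4.py
```

```text
scene tcp [ 0.5753 -0.0644  0.2276] sleeve n 473 z 0.171 0.25 bottom [ 0.5721 -0.0654] tilt [0.0199 0.0061] res 0.0005
  drum n 253
  drum [ 0.5746 -0.0685] 0.065 res 0.0007 need [ 2.5 -3.1]
wrist tcp [ 0.5753 -0.0646  0.2275] sleeve n 2771 z 0.171 0.251 bottom [ 0.5725 -0.0654] tilt [ 0.0246 -0.0042] res 0.0001
  drum n 463
  drum [ 0.575  -0.0685] 0.067 res 0.0004 need [ 2.5 -3.1]
[-0.0163  0.0061 -0.9998] [-1.815e+01  2.533e+01  6.923e+01  4.000e-02  8.643e+01  5.197e+01]
```

Both views agree on the correction: (+2.5, -3.1) mm. I shift and lower to just above the drum top, then check again.

```bash
python3 -m pendant '[[[2.5,-3,0],0,-1],[[0,0,0],0,-1],[[0,0,-25],0,-1],[[0,0,-25],0,-1],[[0,0,0],0,-1],[[0,0,0],0,-1]]'; python3 m4.py
```

```text
time_s: 7.08
position: [0.5786, -0.0688, 0.1778]
tool_rot: [[0.941, 0.339, -0.014], [0.339, -0.941, 0.005], [-0.011, -0.01, -1.0]]
ft_force: [0.1, -0.9, -0.5]
grip_width: 0.0504
scene tcp [ 0.5786 -0.0688  0.1778] sleeve n 396 z 0.121 0.2 bottom [ 0.5755 -0.0695] tilt [0.0195 0.0032] res 0.0004
  drum n 251
  drum [ 0.5746 -0.0685] 0.065 res 0.0007 need [-0.9  1.1]
wrist tcp [ 0.5786 -0.0688  0.1777] sleeve n 2914 z 0.121 0.201 bottom [ 0.5759 -0.0697] tilt [ 0.0215 -0.0029] res 0.0002
  drum n 721
  drum [ 0.575  -0.0688] 0.067 res 0.0004 need [-0.9  1. ]
[-0.0136  0.0051 -0.9999] [-1.843e+01  2.782e+01  7.351e+01  3.000e-02  7.951e+01  5.175e+01]
```

```bash
python3 -m pendant '[[[-1,1,0],0,-1],[[0,0,0],0,-1],[[0,0,-8],0,-1],[[0,0,-8],0,-1],[[0,0,-8],0,-1],[[0,0,-8],0,-1],[[0,0,0],0,-1]]'
```

```text
time_s: 8.05
position: [0.5775, -0.0677, 0.144]
tool_rot: [[0.941, 0.339, -0.013], [0.339, -0.941, 0.005], [-0.011, -0.009, -1.0]]
ft_force: [-0.4, -0.5, -2.2]
grip_width: 0.0501
```

```bash
python3 -m pendant '[[[0,0,-6],0,-1],[[0,0,-6],0,-1],[[0,0,-6],0,-1],[[0,0,-6],0,-1],[[0,0,0],0,-1]]'; python3 m4.py
```

```text
time_s: 8.68
position: [0.5779, -0.0677, 0.1232]
tool_rot: [[0.941, 0.34, -0.009], [0.34, -0.941, 0.003], [-0.007, -0.006, -1.0]]
ft_force: [-0.4, -1.3, -6.6]
grip_width: 0.0501
scene tcp [ 0.5779 -0.0677  0.1232] sleeve n 365 z 0.066 0.146 bottom [ 0.5749 -0.0687] tilt [0.0149 0.0094] res 0.0005
  drum n 81
  drum [ 0.5746 -0.0684] 0.042 res 0.0007 need [-0.3  0.4]
wrist tcp [ 0.578  -0.0677  0.1232] sleeve n 1578 z 0.066 0.146 bottom [ 0.6195 -0.0426] tilt [-0.1559  0.1902] res 0.0011
  drum n 196
  drum [ 0.5751 -0.0684] 0.038 res 0.0006 need [-44.4 -25.8]
[-0.0091  0.0037 -1.    ] [-1.834e+01  3.068e+01  7.826e+01  4.000e-02  7.162e+01  5.180e+01]
```

The sleeve is on the ribs, its lower end about 41 mm above the flange, and it is concentric. The wrist fit of the sleeve diverged here because the fingers contaminated it, so I rely on the scene fit. Now I let go.

```bash
python3 -m pendant '[[[0,0,0],0,0.6],[[0,0,0],0,1],[[0,0,0],0,1],[[0,0,0],0,1],[[0,0,0],0,1],[[0,0,0],0,1],[[0,0,0],0,1]]'; python3 m4.py
```

```text
time_s: 9.65
position: [0.5794, -0.0677, 0.1245]
tool_rot: [[0.941, 0.339, -0.005], [0.339, -0.941, 0.003], [-0.003, -0.005, -1.0]]
ft_force: [-0.7, 0.4, -0.0]
grip_width: 0.0853
scene tcp [ 0.5794 -0.0677  0.1245] sleeve n 352 z 0.068 0.147 bottom [ 0.575  -0.0686] tilt [0.0126 0.0057] res 0.0005
  drum n 81
  drum [ 0.5748 -0.0685] 0.042 res 0.0009 need [-0.2  0.1]
wrist tcp [ 0.5794 -0.0677  0.1245] sleeve n 1910 z 0.067 0.147 bottom [ 0.6231 -0.0498] tilt [-0.1836  0.2679] res 0.0015
  drum n 200
  drum [ 0.575  -0.0683] 0.038 res 0.0006 need [-48.1 -18.5]
[-0.0048  0.0031 -1.    ] [-18.33  30.63  78.12   0.09  71.57  51.81]
```

```bash
python3 - <<'E'
from h import *
im,d,c,st=shot('scene'); u,v=proj(c,[[.575,-.068,.1]])[0].astype(int)
cv2.imwrite('pics/b.png',cv2.cvtColor(cv2.resize(im[v-60:v+60,u-60:u+60],(500,500)),cv2.COLOR_RGB2BGR))
E
```

```text
(no output)
```

View pics/b.png

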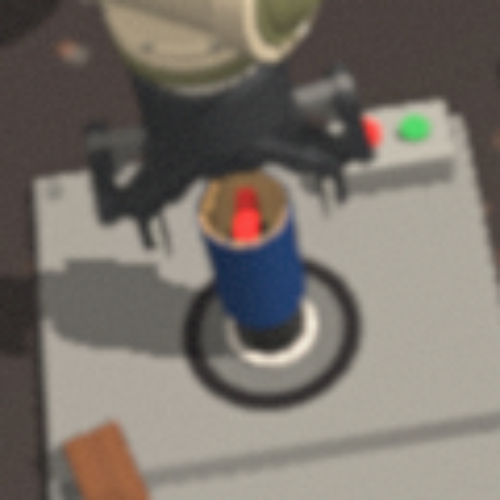

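Picture 7: the sleeve stands by itself on the drum, well proud, with fingers clear and the knob inside it. I centre on it, regrip and press down.

```bash
python3 -m pendant '[[[-3.5,0,0],0,1],[[0,0,0],0,-1],[[0,0,0],0,-1],[[0,0,0],0,-1],[[0,0,0],0,-1],[[0,0,0],0,-1]]' 50;  python3 -m pendant '[[[0,0,-8],0,-1],[[0,0,-8],0,-1],[[0,0,-8],0,-1],[[0,0,-7],0,-1],[[0,0,0],0,-1]]'; python3 m4.py
```

```text
time_s: 10.55
position: [0.5755, -0.0678, 0.1245]
tool_rot: [[0.941, 0.339, -0.005], [0.339, -0.941, 0.003], [-0.004, -0.005, -1.0]]
ft_force: [-0.6, 0.1, -0.1]
grip_width: 0.0498
time_s: 11.18
position: [0.5752, -0.0684, 0.0959]
tool_rot: [[0.941, 0.34, -0.003], [0.34, -0.941, 0.001], [-0.003, -0.002, -1.0]]
ft_force: [0.2, -1.4, -6.5]
grip_width: 0.0503
scene tcp [ 0.5752 -0.0684  0.0959] sleeve n 330 z 0.039 0.118 bottom [ 0.5747 -0.069 ] tilt [0.0094 0.012 ] res 0.0005
  drum n 0
wrist tcp [ 0.5752 -0.0684  0.0959] sleeve n 2642 z 0.039 0.119 bottom [ 0.5751 -0.0692] tilt [0.0122 0.005 ] res 0.0001
  drum n 0
[-3.6e-03  7.0e-04 -1.0e+00] [-1.848e+01  3.210e+01  8.087e+01 -3.000e-02  6.724e+01  5.169e+01]
```

```bash
python3 -m pendant '[[[0,0,-5],0,-1],[[0,0,-4],0,-1],[[0,0,0],0,-1]]';  python3 -m pendant '[[[0,0,-3],0,-1],[[0,0,0],0,-1]]'; python3 -m pendant '[[[0,0,-3],0,-1],[[0,0,0],0,-1]]'
```

```text
time_s: 11.65
position: [0.5752, -0.0685, 0.0883]
tool_rot: [[0.941, 0.34, -0.003], [0.34, -0.941, 0.0], [-0.002, -0.001, -1.0]]
ft_force: [-0.4, -0.9, -5.4]
grip_width: 0.0498
time_s: 11.9
position: [0.5752, -0.0686, 0.0858]
tool_rot: [[0.941, 0.34, -0.002], [0.34, -0.941, -0.0], [-0.002, -0.001, -1.0]]
ft_force: [-0.3, -0.9, -5.3]
grip_width: 0.05
time_s: 12.15
position: [0.5752, -0.0686, 0.0838]
tool_rot: [[0.941, 0.34, -0.002], [0.34, -0.941, -0.001], [-0.002, -0.0, -1.0]]
ft_force: [-2.5, -0.4, 0.6]
grip_width: 0.0501
```

```bash
python3 -m pendant '[[[0,0,-3],0,-1],[[0,0,0],0,-1]]';  python3 -m pendant '[[[0,0,-3],0,-1],[[0,0,0],0,-1]]'
python3 - <<'E'
from m4 import *
for n in('scene','wrist'):
    im,P=both(n); I=im.astype(int)
    tan=(np.hypot(P[...,0]-.575,P[...,1]+.068)<.029)&(np.hypot(P[...,0]-.575,P[...,1]+.068)>.021)&(P[...,2]>.095)&(P[...,2]<.125)
    z=P[tan][:,2]; print(n,'rim z',np.percentile(z,[50,75,90,97]).round(4),len(z))
E
```

```text
time_s: 12.4
position: [0.5751, -0.0686, 0.0839]
tool_rot: [[0.94, 0.34, -0.0], [0.34, -0.94, -0.001], [-0.001, 0.001, -1.0]]
ft_force: [-1.6, -1.4, -6.1]
grip_width: 0.0499
time_s: 12.65
position: [0.5751, -0.0685, 0.0839]
tool_rot: [[0.94, 0.34, 0.002], [0.34, -0.94, -0.002], [0.001, 0.002, -1.0]]
ft_force: [-2.4, -0.3, -4.9]
grip_width: 0.05
scene tcp [ 0.5751 -0.0685  0.0839] sleeve n 321 z 0.027 0.107 bottom [ 0.5745 -0.0694] tilt [0.0129 0.0175] res 0.0005
  drum n 0
scene rim z [0.1079 0.1114 0.1129 0.1189] 180
wrist tcp [ 0.5752 -0.0685  0.0838] sleeve n 2914 z 0.027 0.107 bottom [ 0.5751 -0.0695] tilt [0.0107 0.0091] res 0.0001
  drum n 0
wrist rim z [0.1095 0.1107 0.1215 0.124 ] 5331
```

The TCP stalled at z = 0.0839 while commanded lower, and the rim is at about 0.110, so the sleeve looks home. One firmer push, then I let go, rise and look.

```bash
python3 -m pendant '[[[0,0,-8],0,-1],[[0,0,-8],0,-1]]'; python3 -m pendant '[[[0,0,2],0,-1],[[0,0,0],0,0.7],[[0,0,0],0,1],[[0,0,0],0,1],[[0,0,0],0,1]]'; python3 -m pendant '[[[0,0,30],0,1],[[0,0,40],0,1],[[0,0,20],0,1],[[0,0,0],0,1],[[0,0,0],0,1]]'
python3 - <<'E'
from m4 import *
for n in('scene','wrist'):
    im,d,c,st=shot(n); P=cloud(c,d); I=im.astype(int); r=np.hypot(P[...,0]-.575,P[...,1]+.068)
    z=P[(r<.0275)&(r>.0225)&(P[...,2]>.09)&(P[...,2]<.13)][:,2]; h,e=np.histogram(z,np.arange(.09,.13,.002)); print(n,'rim z hist',dict(zip(e.round(3),h)))
    pl=P[(r>.08)&(r<.1)&(abs(P[...,2]-.012)<.004)][:,2]; print('plate z',np.median(pl).round(4))
    k=P[(I[...,0]>1.8*I[...,1])&(I[...,0]>80)&(r<.03)&(P[...,2]>.12)]; t=k[k[:,2]>.138]; print('knob',len(t),np.median(t[:,2]).round(4),cv2.minAreaRect((t[:,:2]*1000).astype(np.float32)))
    blue=(I[...,2]>1.4*I[...,0])&(I[...,2]>40)&(r<.035)&(P[...,2]>.025)&(P[...,2]<.105)
    x,z0,e=cyl(P[blue],.026); print('sleeve',x.round(4),z0.round(3),blue.sum(),e.round(4), 'zmin',P[blue][:,2].min())
cv2.imwrite('pics/w3.png',cv2.cvtColor(im,cv2.COLOR_RGB2BGR))
E
```

```text
time_s: 13.0
position: [0.5772, -0.069, 0.0808]
tool_rot: [[0.941, 0.339, 0.013], [0.339, -0.941, -0.006], [0.01, 0.01, -1.0]]
ft_force: [-34.1, 8.4, 80.3]
grip_width: 0.05
time_s: 13.62
position: [0.5782, -0.0688, 0.082]
tool_rot: [[0.941, 0.339, 0.015], [0.339, -0.941, -0.006], [0.012, 0.011, -1.0]]
ft_force: [-1.2, -0.2, -0.0]
grip_width: 0.0858
time_s: 14.25
position: [0.5776, -0.0688, 0.1719]
tool_rot: [[0.941, 0.339, 0.012], [0.339, -0.941, -0.005], [0.009, 0.008, -1.0]]
ft_force: [-0.4, 0.5, -0.1]
grip_width: 0.0853
scene rim z hist {np.float64(0.09): np.int64(11), np.float64(0.092): np.int64(5), np.float64(0.094): np.int64(8), np.float64(0.096): np.int64(9), np.float64(0.098): np.int64(7), np.float64(0.1): np.int64(15), np.float64(0.102): np.int64(10), np.float64(0.104): np.int64(12), np.float64(0.106): np.int64(14), np.float64(0.108): np.int64(11), np.float64(0.11): np.int64(21), np.float64(0.112): np.int64(32), np.float64(0.114): np.int64(23), np.float64(0.116): np.int64(3), np.float64(0.118): np.int64(1), np.float64(0.12): np.int64(0), np.float64(0.122): np.int64(0), np.fl
[... 489 characters left out ...]
 np.float64(0.1): np.int64(50), np.float64(0.102): np.int64(48), np.float64(0.104): np.int64(51), np.float64(0.106): np.int64(67), np.float64(0.108): np.int64(54), np.float64(0.11): np.int64(177), np.float64(0.112): np.int64(596), np.float64(0.114): np.int64(17), np.float64(0.116): np.int64(0), np.float64(0.118): np.int64(0), np.float64(0.12): np.int64(0), np.float64(0.122): np.int64(0), np.float64(0.124): np.int64(0), np.float64(0.126): np.int64(0), np.float64(0.128): np.int64(0)}
plate z 0.0116
knob 960 0.1431 ((575.6387939453125, -68.78895568847656), (33.3494987487793, 12.05936050415039), 6.669809818267822)
sleeve [ 0.6132 -0.0351 -0.1694  0.1951] 0.071 419 0.0011 zmin 0.03085574300140398
```

View pics/w3.png

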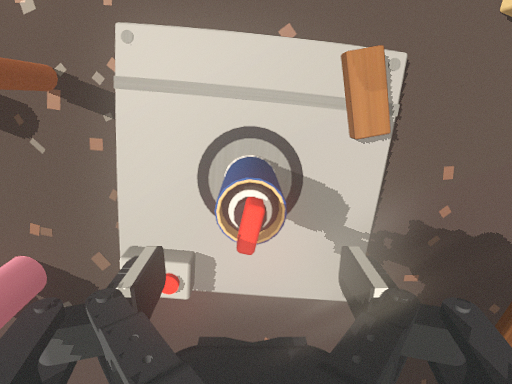

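Picture 8: the sleeve is on the drum, rim at about (251,212), knob bar at (252,226), everything clear. The numbers disagree, though. The rim reads ~0.1125, and against the knob-top and standing-sleeve references that means about 3 mm above home. The hard push (80 N) slipped the fingers, and my 2 mm lift before opening probably pulled the sleeve up. I regrip, press gently to a stall and open without lifting.

```bash
python3 -m pendant '[[[-2.5,0,-30],0,1],[[0,0,-30],0,1],[[0,0,-22],0,1],[[0,0,0],0,1]]'; python3 -m pendant '[[[0,0,0],0,-1],[[0,0,0],0,-1],[[0,0,0],0,-1],[[0,0,0],0,-1],[[0,0,0],0,-1]]' 60;  python3 -m pendant '[[[0,0,-2],0,-1],[[0,0,0],0,-1]]';python3 -m pendant '[[[0,0,-3],0,-1],[[0,0,0],0,-1]]';python3 -m pendant '[[[0,0,-3],0,-1],[[0,0,0],0,-1]]'
```

```text
time_s: 14.85
position: [0.5738, -0.0684, 0.0847]
tool_rot: [[0.941, 0.339, 0.007], [0.339, -0.941, -0.003], [0.006, 0.005, -1.0]]
ft_force: [0.4, -0.3, -0.3]
grip_width: 0.0859
time_s: 15.48
position: [0.5744, -0.0688, 0.086]
tool_rot: [[0.941, 0.339, 0.009], [0.339, -0.941, -0.004], [0.007, 0.007, -1.0]]
ft_force: [1.0, -0.5, -3.6]
grip_width: 0.0494
time_s: 15.72
position: [0.5746, -0.0689, 0.085]
tool_rot: [[0.941, 0.339, 0.01], [0.339, -0.941, -0.004], [0.008, 0.008, -1.0]]
ft_force: [1.3, -1.4, -7.3]
grip_width: 0.0499
time_s: 15.98
position: [0.5747, -0.069, 0.0834]
tool_rot: [[0.941, 0.339, 0.011], [0.339, -0.941, -0.005], [0.009, 0.008, -1.0]]
ft_force: [-1.3, -1.0, -3.3]
grip_width: 0.0495
time_s: 16.23
position: [0.5746, -0.0688, 0.0834]
tool_rot: [[0.941, 0.339, 0.013], [0.339, -0.941, -0.005], [0.01, 0.009, -1.0]]
ft_force: [0.4, -1.3, -7.6]
grip_width: 0.0497
```

```bash
cat > rim.py <<'E'
from h import *
def rz():
  for n in('wrist','scene'):
    im,d,c,st=shot(n); P=cloud(c,d); I=im.astype(int); r=np.hypot(P[...,0]-.575,P[...,1]+.068)
    tan=(I[...,0]>I[...,2]+25)&(I[...,0]<1.75*I[...,1])
    m=(r<.0275)&(r>.0225)&(P[...,2]>.1)&(P[...,2]<.125)&tan
    z=P[m][:,2]; top=z[z>np.percentile(z,90)-.003]
    k=P[(I[...,0]>1.8*I[...,1])&(I[...,0]>80)&(r<.03)&(P[...,2]>.138)&(P[...,2]<.15)]
    print(n,'tcpz',st['position'][2].round(4),'rim n',m.sum(),'mode',np.median(top).round(4),'p95',np.percentile(z,95).round(4),'knobtop',np.median(k[:,2]).round(4) if len(k) else None,len(k))
if __name__=='__main__': rz()
E
python3 rim.py
```

```text
wrist tcpz 0.0834 rim n 1663 mode 0.1232 p95 0.1236 knobtop 0.143 2175
scene tcpz 0.0833 rim n 39 mode 0.1113 p95 0.1131 knobtop 0.144 46
```

```bash
python3 -m pendant '[[[0,0,0],0,0.7],[[0,0,0],0,1],[[0,0,0],0,1],[[0,0,0],0,1],[[0,0,30],0,1],[[0,0,40],0,1],[[0,0,20],0,1],[[0,0,0],0,1],[[0,0,0],0,1]]'; python3 rim.py
python3 - <<'E'
from h import *
im,d,c,st=shot('wrist'); P=cloud(c,d)
# rim height relative, viewed as a grid: z of annulus pixels by azimuth, topmost
r=np.hypot(P[...,0]-.575,P[...,1]+.0685); a=np.degrees(np.arctan2(P[...,1]+.0685,P[...,0]-.575))
for lo in range(-180,180,45):
    m=(r<.028)&(r>.022)&(a>=lo)&(a<lo+45)&(P[...,2]>.105)&(P[...,2]<.12); z=P[m][:,2]; print(lo,m.sum(),np.percentile(z,[50,90]).round(4) if m.sum() else '')
for nm,lo,hi,r0,r1 in (('drumtop',.098,.109,.0,.0185),('flange',.016,.026,.0262,.0272)):
    m=(r>r0)&(r<r1)&(P[...,2]>lo)&(P[...,2]<hi); print(nm,m.sum(),np.percentile(P[m][:,2],[10,50,90]).round(4) if m.sum() else '')
E
```

```text
time_s: 17.45
position: [0.575, -0.0687, 0.1736]
tool_rot: [[0.941, 0.339, 0.012], [0.339, -0.941, -0.004], [0.01, 0.008, -1.0]]
ft_force: [0.4, -0.5, -1.1]
grip_width: 0.0857
wrist tcpz 0.1736 rim n 455 mode 0.1099 p95 0.1109 knobtop 0.1431 957
scene tcpz 0.1735 rim n 34 mode 0.1115 p95 0.113 knobtop 0.1439 69
-180 21 [0.1101 0.1107]
-135 107 [0.1097 0.1107]
-90 129 [0.1098 0.1107]
-45 147 [0.1098 0.1106]
0 171 [0.1096 0.1108]
45 139 [0.1097 0.1106]
90 106 [0.1098 0.1106]
135 69 [0.1098 0.1106]
drumtop 854 [0.1029 0.1046 0.1061]
flange 76 [0.0169 0.0195 0.0247]
```

Measured from the same height, the rim is now at 0.1098 and level all round (it was 0.1125), 5.5 mm above the drum top as measured, so the sleeve is home. Next I take the knob: turn the jaws to straddle the bar (long axis about +7.5°), keeping the tips above the black hub.

```bash
python3 -m pendant '[[[0,0,0],-0.11,1],[[0,0,0],-0.11,1],[[0,0,-24],0,1],[[0,0,-24],0,1],[[0,0,0],0,1]]'
```

```text
time_s: 18.23
position: [0.5741, -0.0685, 0.1211]
tool_rot: [[0.993, 0.118, 0.006], [0.118, -0.993, -0.005], [0.005, 0.006, -1.0]]
ft_force: [0.7, 0.3, 0.0]
grip_width: 0.0856
```

```bash
python3 -m pendant '[[[1,0,4.5],0,1],[[0,0,0],0,1]]'; python3 -m pendant '[[[0,0,0],0,-1],[[0,0,0],0,-1],[[0,0,0],0,-1],[[0,0,0],0,-1],[[0,0,0],0,-1],[[0,0,0],0,-1],[[0,0,0],0,-1]]' 40
```

```text
time_s: 18.48
position: [0.5758, -0.0687, 0.1272]
tool_rot: [[0.993, 0.118, 0.007], [0.118, -0.993, -0.006], [0.007, 0.006, -1.0]]
ft_force: [0.5, 0.6, -0.4]
grip_width: 0.0855
time_s: 19.35
position: [0.5762, -0.0685, 0.1287]
tool_rot: [[0.993, 0.118, 0.01], [0.118, -0.993, -0.006], [0.009, 0.007, -1.0]]
ft_force: [-1.0, -0.5, 1.1]
grip_width: 0.011
```

```bash
python3 -m pendant '[[[0,0,0],-0.15,-1],[[0,0,0],-0.15,-1],[[0,0,0],-0.15,-1],[[0,0,0],-0.15,-1]]'; python3 -m pendant '[[[0,0,0],-0.15,-1],[[0,0,0],-0.15,-1],[[0,0,0],-0.15,-1]]'
```

```text
time_s: 19.85
position: [0.576, -0.069, 0.1287]
tool_rot: [[0.878, -0.479, 0.004], [-0.479, -0.878, -0.011], [0.009, 0.008, -1.0]]
ft_force: [-0.3, -0.1, 1.8]
grip_width: 0.0111
time_s: 20.23
position: [0.5758, -0.0693, 0.1287]
tool_rot: [[0.571, -0.821, -0.003], [-0.821, -0.571, -0.012], [0.009, 0.009, -1.0]]
ft_force: [-1.4, -1.0, 1.8]
grip_width: 0.011
```

```bash
python3 -m pendant '[[[0,0,0],-0.12,-1],[[0,0,0],-0.08,-1]]'; python3 -m pendant '[[[0,0,0],-0.08,-1],[[0,0,0],-0.06,-1]]'; python3 -m pendant '[[[0,0,0],-0.06,-1],[[0,0,0],-0.06,-1]]'; python3 -c "
from h import *
s=env.observe(); print(s['wrist_torque'],s['q'].round(1))"
```

```text
time_s: 20.48
position: [0.5756, -0.0694, 0.1287]
tool_rot: [[0.39, -0.921, -0.006], [-0.921, -0.39, -0.012], [0.009, 0.01, -1.0]]
ft_force: [-0.5, -0.0, 1.7]
grip_width: 0.0115
time_s: 20.72
position: [0.5755, -0.0694, 0.1288]
tool_rot: [[0.255, -0.967, -0.008], [-0.967, -0.255, -0.012], [0.009, 0.01, -1.0]]
ft_force: [-0.3, 0.8, 2.6]
grip_width: 0.0109
time_s: 20.98
position: [0.5755, -0.0694, 0.1289]
tool_rot: [[0.143, -0.99, -0.01], [-0.99, -0.143, -0.013], [0.012, 0.011, -1.0]]
ft_force: [-0.5, -0.4, 1.3]
grip_width: 0.0109
[0.1184566  0.09520146 3.03530425] [-18.2  30.1  78.3  -0.9  71.9 153.9]
```

Torque about z is 3 N m after 1.5 rad of turning, so the knob is at its stop. I release, rise straight up, back away and check.

```bash
python3 -m pendant '[[[0,0,0],0,-0.5],[[0,0,0],0,0.3],[[0,0,0],0,0.3],[[0,0,0],0,0.3],[[0,0,30],0,0.3],[[0,0,40],0,1],[[0,0,40],0,1],[[0,0,0],0,1],[[0,0,0],0,1]]'
python3 rim.py
python3 - <<'E'
from m3 import *
for n in('wrist','scene'):
    im,d,c,st=shot(n); P=cloud(c,d); I=im.astype(int); r=np.hypot(P[...,0]-.575,P[...,1]+.068)
    k=P[(I[...,0]>1.8*I[...,1])&(I[...,0]>80)&(r<.03)&(P[...,2]>.138)&(P[...,2]<.15)]; print(n,cv2.minAreaRect((k[:,:2]*1000).astype(np.float32)))
    blue=(I[...,2]>1.4*I[...,0])&(I[...,2]>40)&(r<.035)&(P[...,2]>.025)&(P[...,2]<.105); x,z0,e=cyl(P[blue],.026); print('sleeve',x.round(4),blue.sum(),e.round(4))
    if n=='wrist': cv2.imwrite('pics/w4.png',cv2.cvtColor(im,cv2.COLOR_RGB2BGR))
    rr=(r<.0275)&(r>.0225)&(P[...,2]>.1)&(P[...,2]<.12); print(np.histogram(P[rr][:,2],np.arange(.1,.12,.002))[0])
E
```

```text
time_s: 22.1
position: [0.5745, -0.0693, 0.2409]
tool_rot: [[0.143, -0.99, -0.012], [-0.99, -0.143, -0.012], [0.01, 0.014, -1.0]]
ft_force: [-0.4, 0.1, -1.0]
grip_width: 0.0855
wrist tcpz 0.2409 rim n 260 mode 0.1099 p95 0.1111 knobtop 0.1431 539
scene tcpz 0.241 rim n 25 mode 0.111 p95 0.1132 knobtop 0.1436 77
wrist ((575.0909423828125, -69.68550109863281), (11.885101318359375, 33.8449821472168), 18.456789016723633)
sleeve [ 0.576  -0.069   0.3395 -0.4476] 2 0.0
[ 17  17  18  25 289 166   1   0   0]
scene ((575.6423950195312, -68.02165985107422), (12.227002143859863, 32.31241989135742), 19.968582153320312)
sleeve [ 5.748e-01 -6.850e-02  5.000e-04  5.400e-03] 326 0.0005
[17 12 13 10 18 31 11  3  0]
```

View pics/w4.png

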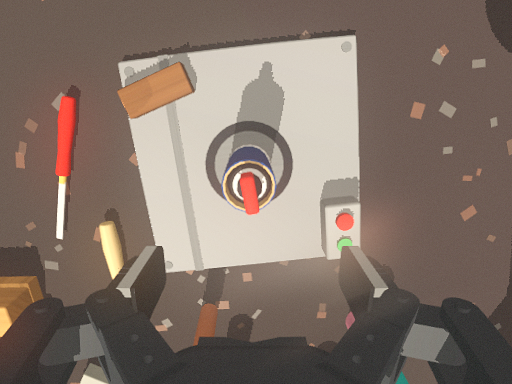

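Picture 9: the sleeve is seated and level (rim at (248,182)), the bar has turned to (250,193) and the hand is clear. The bar went from about +7.5° to about -71°, which is 1.37 rad on top of the loose start. Measured against the plate's 14.2° yaw, that puts the knob at about 1.49 rad, which is the stop. I hand in.

```bash
python3 -c "
from rig import ticket
print(ticket.close_job())"
```

```text
the job is handed in; nothing more can be done
None
```

The wide blue sleeve is seated on the flange and the red knob is tight at its stop. I handed the job in after about 22 s of the 64 s allowed, and it gave no verdict.

**What I did:** I started the sleeve on the drum and let it go about 41 mm above the flange. Then I regripped it and pressed it down, turned the knob clockwise until the wrist torque reached 3 N m, and backed away.

**Last checks:**
- **Sleeve height:** the wrist camera puts the rim at 0.110 m and the scene camera at 0.111 m. Home is 0.110 m.
- **Sleeve position:** by the scene camera it is within about 1 mm of the drum axis, tilted about 0.005 rad. The wrist camera's fit of the sleeve was unusable here (only 2 points).
- **Knob:** the bar turned about 78°. Measured against the plate's yaw, it stands at about 1.49 rad; this assumes its zero lies along the sander's x axis.
- **Hand:** it is open and about 0.1 m clear of the knob.

**What went wrong on the way:**
- **Hard push:** one press reached about 80 N at the wrist (limit 120 N), and the fingers appear to have slipped on the sleeve.
- **Sleeve lifted:** the small lift before opening then probably raised the sleeve about 3 mm. I pressed it home again and rechecked it before touching the knob.

I saw no sign of anything else being disturbed, but I did not measure the other pieces again at the end.

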